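# Clamp a coupling hub with the sunken knob

## Robot

A 6-joint arm with a two-finger parallel gripper is mounted at the origin on the work surface. World frame = base frame: x ahead of the robot, y to its left, z up, the work surface at z = 0. Lengths are in m, angles in rad, forces in N, time in s.
With the tool pointing down it reaches from about 0.35 to 0.85 m from the base axis. Payload 8.1 kg.
Tool frame: the origin (TCP) lies on the centre line of the jaws, within the pads' length; the fingertips stand 22 mm ahead of it and the grasp point (between the pads) lies 3 mm ahead of it; z points along the fingers, y is the line along which they close (so a half turn about z gives the same grasp; the last joint's range is limited). The gripper opens to 93 mm and grips with 3 to 60 N. Pads are 15 mm wide; open, the fingers measure 128 mm over their backs; the gripper's body (75 mm by 188 mm) begins 65 mm behind the grasp point.
Start: joints at [-1.364, 0.13, 1.488, -0, 1.523, -0.085], TCP at [0.173, -0.575, 0.241] pointing down, gripper open.
Joint ranges: [-2.96, 2.96], [-0.89, 2.26], [0.02, 2.5], [-1.34, 4.48], [0, 2.73], [-2.66, 2.66]. Speed limits (rad/s): [2.39, 2.39, 2.79, 3.14, 3.14, 3.14].

## Interface

Orientations are given as a rotation vector (axis times angle).
In Python, from plant import robot, optics gives the robot as it stands (robot), with the cameras (optics).
- The arm moves only by the shell command python3 inch.py 'ROWS' [FORCE]. ROWS is a JSON list of rows, 1 to 20 of them, each written [opening, [dx, dy, dz], turn]: the finger opening in m, then dx, dy, dz in m, then a turn about the tool's z in rad; each row shifts and turns the commanded pose from where the row before left it, along the tool's axes as they then stand; what a row does not reach is not made up. A row lasts 1/10 s, in which the tool goes at most 0.05 m and 0.15 rad, less where a joint would pass 70% of its speed; a pose out of reach is approached as far as the arm can. The fingers move at their own pace and stop on an object; FORCE is the grip in N (left out, the last holds). Time passes only in rows, so rows that do not move let the fingers close. It prints the time, the measured TCP pose, the force, the opening and the grip force at its end. Input that does not fit is refused with a message, and nothing moves.
- robot.read_state(): the state, without advancing time (a new reading comes with each control period).
- optics.read_camera(name): name is "side" or "top"; returns a dict with "image" (400x640x3 uint8, red, green, blue), "fx", "fy", "cx", "cy" (pixels), "R" (3x3) and "t" (3): a world point X has camera coordinates R X + t. Camera axes: x right, y down, z forward; pixel columns grow to the right and rows downward; lengths in m; the calibration is good to about 2 mm. A picture is of the moment at which its call begins. There is no depth.
- robot.close_job(): hands the job in; it is judged then, once.
The state is a dict: "t": time; "q": joint angles; "dq": joint speeds; "joint_torque": joint torques, N m; "tool_pos": TCP position; "orientation": TCP orientation; "force": force on the tool from outside, world axes, zero at the start; "wrist_torque": the same for the moment, N m; "opening": finger opening in m; "gripper_force": force on a finger pad.
Only numpy, scipy, OpenCV 4.12 (cv2) and the standard library are available. Lean on these libraries where they do the work, as an engineer would, in place of code of your own. Each camera call takes 0.05 s, during which the arm holds its last target. There are 200 camera calls.

## Task

Stand the aluminium coupling hub upright on the clamp's bed, between the orange sprung jaw and the vee stop, setting it down rather than dropping it, and let go. Then turn the red knob at the bottom of the well clockwise until the jaw has pushed the hub home into the vee and holds it firmly, with its springs pressed in about halfway but never right down. Leave the other things on the bench where they are.

Things in the scene. Friction and masses are not known exactly. Their poses are not given: they have to be found in the camera images.
- hub: Aluminium flanged coupling hub, about 0.5 kg, loose, standing upright on its flange. Flange 64 mm diameter, 28 mm high; on it a coaxial plain boss, 34 mm diameter, from 28 to 75 mm above the underside (grip it there). Origin: centre of the underside; z up along its axis.
- clamp: Blue clamp fixture bolted to the bench. Origin on the bench; +y is the clamping direction, z up. At its -y end (y -162 to -38 mm) a block 124 x 124 mm, 65 mm high, with the well; beyond, to y = +162 mm, the flat bed, 124 mm wide, top at z = 20 mm.
- well (a point): Centre of the mouth of the round vertical well in the block's top, 65 mm above the bench: 92 mm diameter, 50 mm deep, the knob at its bottom. Fully open fingers may not fit in: enter partly closed.
- bed (a point): Point on the bed's top, 155 mm along the clamp's +y from the well's axis. A hub in the vee has its axis within 8 mm of this, along y. The vee stop (aluminium, 28 mm high, fixed, at the bed's +y end, opening to the jaw) is set anywhere in a 16 mm range, not reported: at the start there are 11 to 35 mm of play along y round a hub standing between jaw and vee.
- jaw: Orange sprung jaw pad, 56 mm wide, top 30 mm over the bed. Origin: centre of its front face (looking to the clamp's +y), at bed level; axes as the clamp's. It rides on a steel carriage that the knob drives 7 mm to +y per rad. Springs let the pad sink up to 6 mm into the carriage, 8 N per mm (48 N fully in): the gap behind it closes. Aim at 3 mm, 24 N.
- knob (a joint): Knob turn in rad, 0 (jaw fully back) to 6.6, growing clockwise seen from above, which advances the jaw; starts at 0.2 to 1.2. Turning takes about 0.3 N m of even friction plus 0.007 N m per N on the jaw (some 0.17 N m more when right). At a standstill friction can hide up to 0.3 N m either way. It stays where it is left.
- knob_grip (a point): Point on the knob's vertical axis, 37 mm above the bench; its x axis lies along the bar and turns with it. Red bar grip 40 mm long (x), 20 mm wide (y), its top 49 mm above the bench, 16 mm below the well's rim, a white line at its +x end. Under it a black skirt, 48 mm diameter, top 21 mm above the bench.
- gear: Dark steel spur gear lying flat, 84 mm diameter, 22 mm high; origin at the centre of its underside. Leave alone.
- screwdriver: Screwdriver lying on the bench beyond the clamp, left. Leave alone.
- wrench: Steel wrench lying beyond the clamp. Leave alone.
- hammer: Hammer lying beyond the clamp, right. Leave alone.
- spray: White spray can, 56 mm diameter, 170 mm high, standing beyond the clamp, left. Leave alone.
- carton: Cardboard carton 90 x 120 x 70 mm beyond the clamp, right. Leave alone.

How it is judged:
By the outcome, as a careful person would: the job done as asked, in the order asked, and still so for the second after the job is handed in, with the robot touching nothing.
It also fails if it takes over 72 s, if anything falls off the work surface, if the arm or the gripper's body presses on something with over 40 N, if the wrist force passes 120 N, or if a joint passes its speed limit or range.

## Working session

There is one attempt and no reset: what is moved stays moved. The work goes in short steps, Python scripts to look and compute and a shell command to move; the robot and the scene stay as the last step left them, time stands still between calls to the robot, and variables do not carry over. Pictures are saved under pics/ and viewed, at most 11 in all, crops included, and the job is handed in when it is done.

```bash
ls; mkdir -p pics; cat > h.py <<'E'
import numpy as np,cv2
from plant import robot, optics
def cam(n):
    c=optics.read_camera(n); c['R']=np.array(c['R']).reshape(3,3); c['t']=np.array(c['t']); return c
def save(c,f): cv2.imwrite(f,cv2.cvtColor(c['image'],cv2.COLOR_RGB2BGR))
def ray(c,u,v):
    d=c['R'].T@np.array([(u-c['cx'])/c['fx'],(v-c['cy'])/c['fy'],1]); return -c['R'].T@c['t'],d/np.linalg.norm(d)
def onz(c,u,v,z):
    o,d=ray(c,u,v); return o+d*(z-o[2])/d[2]
def proj(c,X):
    p=c['R']@np.array(X)+c['t']; return p[:2]/p[2]*[c['fx'],c['fy']]+[c['cx'],c['cy']]
def tri(a,ua,b,ub):
    o1,d1=ray(a,*ua);o2,d2=ray(b,*ub)
    s=np.linalg.lstsq(np.c_[d1,-d2],o2-o1,rcond=None)[0]; p,q=o1+s[0]*d1,o2+s[1]*d2
    return (p+q)/2,np.linalg.norm(p-q)
E
python3 - <<'E'
from h import *
for n in('top','side'):
    c=cam(n); save(c,f'pics/{n}0.png'); print(n,c['fx'],c['cx'],c['cy'],-c['R'].T@c['t'],c['R'].round(2).tolist())
print(robot.read_state())
E
```

```text
inch.py
pics
plant.py
top 364.9011398018463 318.1279836906121 199.52805951948415 [ 0.45166    -0.01135282  1.03240019] [[-0.01, -1.0, -0.02], [-0.99, 0.01, -0.15], [0.15, 0.02, -0.99]]
side 430.6236575130309 321.4614704978329 199.56937012351554 [0.56192594 0.72313192 0.93740571] [[-1.0, -0.07, -0.01], [-0.05, 0.76, -0.65], [0.05, -0.64, -0.76]]
{'t': 0.1, 'q': array([-1.36438629e+00,  1.31085601e-01,  1.48916827e+00, -1.45130630e-05,
        1.52298031e+00, -8.54049386e-02]), 'dq': array([ 0.00136367, -0.0022856 , -0.00256895, -0.00103995,  0.00158504,
       -0.00082532]), 'joint_torque': array([ 1.51825996e-03, -5.61342251e+01, -4.93097413e+01,  7.71041005e-02,
        2.91364803e-02, -3.71625094e-05]), 'tool_pos': array([ 0.1725314 , -0.57416773,  0.23969349]), 'orientation': array([-3.10659085e+00, -4.56520198e-01,  1.78546010e-04]), 'force': array([-1.23066746,  0.39959292,  0.36520366]), 'wrist_torque': array([ 0.04067465, -0.04840608,  0.03697133]), 'gripper_force': 0.0, 'opening': 0.09314743331002473}
```

View pics/top0.png

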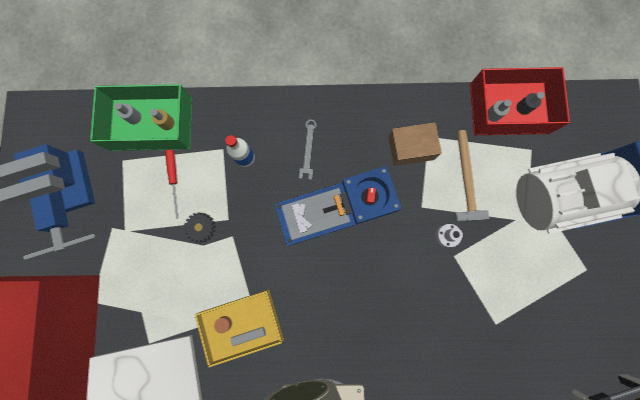

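View pics/side0.png

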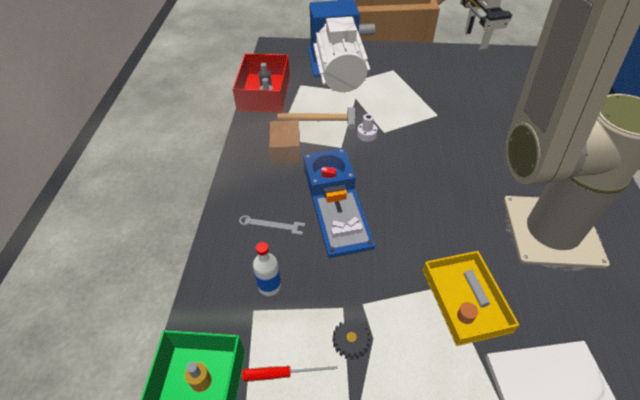

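The top view shows the hub at about (450,235), the clamp's well at (371,195), the jaw at (340,205) and the vee at (302,217). In the side view the hub is at (368,127), the well at (330,170) and the jaw at (337,196). I'll enlarge both.

```bash
python3 - <<'E'
from h import *
a=cv2.imread('pics/top0.png')[155:255,270:470]; b=cv2.imread('pics/side0.png')[100:260,290:390]
A=cv2.resize(a,None,fx=3,fy=3,interpolation=cv2.INTER_CUBIC);B=cv2.resize(b,None,fx=3,fy=3,interpolation=cv2.INTER_CUBIC)[:480]
o=np.zeros((600,800,3),np.uint8); o[:300,:500]=A[:,:500]; o[300:600,:100]=0
A2=cv2.resize(a[50:,150:],None,fx=4,fy=4,interpolation=cv2.INTER_CUBIC); o[310:510,:200]=A2
o[:480,500:800]=B; cv2.imwrite('pics/z0.png',o)
for n in('top','side'):
    c=cam(n); im=c['image']; hsv=cv2.cvtColor(im,cv2.COLOR_RGB2HSV)
    x0,y0,x1,y1=(270,160,405,250) if n=='top' else (300,145,380,260)
    H,S,V=[hsv[y0:y1,x0:x1,i].astype(int) for i in range(3)]
    for nm,m in dict(blue=(H>100)&(H<125)&(S>120),orange=(H>8)&(H<22)&(S>150),red=((H<6)|(H>174))&(S>150)).items():
        k,l,st,ce=cv2.connectedComponentsWithStats(m.astype(np.uint8))
        for i in range(1,k):
            if st[i,4]>8: print(n,nm,ce[i]+[x0,y0],st[i]+[x0,y0,0,0,0])
        if nm=='blue':
            p=np.argwhere(l==1+np.argmax(st[1:,4]))[:,::-1].astype(np.float32)
            print(cv2.minAreaRect(p),cv2.boxPoints(cv2.minAreaRect(p))+[x0,y0])
E
```

```text
top blue [353.83145646 200.65765766] [ 275  166  127   80 2664]
((67.01272583007812, 45.31733322143555), (46.7173957824707, 120.19358825683594), 72.18110656738281) [[272.65088463 201.46936035]
 [387.07861328 164.68901253]
 [401.37457275 209.16530609]
 [286.94683838 245.94565582]]
top orange [338.63414634 205.2195122 ] [335 196   9  20  82]
top red [370.51923077 195.84615385] [366 188  10  16 104]
side blue [335.25057366 195.89031666] [ 305  149   70  109 2179]
((38.02865219116211, 57.6031494140625), (108.12812042236328, 48.22942352294922), 74.47589111328125) [[300.32378292 156.96561432]
 [346.79369736 144.05730438]
 [375.73352051 248.24068451]
 [329.26360703 261.14899445]]
side orange [335.71505376 195.47311828] [326 190  20  12 186]
side red [328.44660194 172.29126214] [322 167  14  10 103]
```

View pics/z0.png

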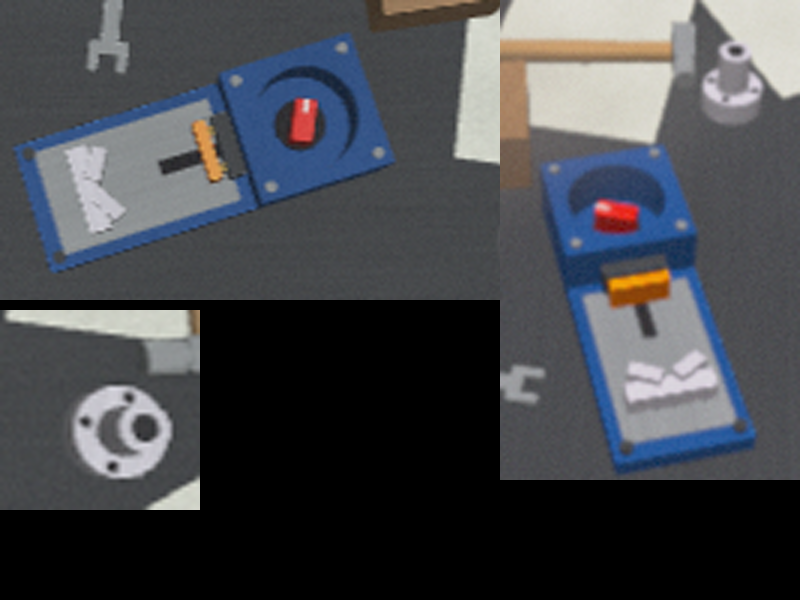

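The crops show the clamp's long axis clearly. The block's bolts are in the top view near (349,182), (384,171), (396,206) and (360,217), the hub's bore is at (456,234.5) in the top view and (368.7,116.3) in the side view, and the vee is at about (302,217). I'll refine these and triangulate.

```bash
cat > m.py <<'E'
from h import *
def blob(c,u,v,r=4,s=8):
    g=c['image'].astype(float)
    x0,y0=int(round(u))-r,int(round(v))-r; p=g[y0:y0+2*r+1,x0:x0+2*r+1]
    med=np.median(p.reshape(-1,3),0); w=np.abs(p-med).sum(2); w=np.clip(w-0.35*w.max(),0,None)
    # keep comp near centre
    k,l=cv2.connectedComponents((w>0).astype(np.uint8)); b=l[r-1:r+2,r-1:r+2]; b=b[b>0]
    w=w*(l==np.bincount(b).argmax()) if len(b) else w
    Y,X=np.mgrid[y0:y0+2*r+1,x0:x0+2*r+1]; return (X*w).sum()/w.sum(),(Y*w).sum()/w.sum()
E
python3 - <<'E'
from m import *
T,S=cam('top'),cam('side')
P=dict(b1=((384,170.7),(308,156)),b2=((348.7,181.7),(315.3,180.7)),b3=((396.3,206),(341.7,151)),b4=((360.3,217.3),(350.3,174.7)),
 e1=((279.3,206.3),(332,249.3)),e2=((289.3,240.7),(370,242.3)))
R={}
for k,(a,b) in P.items():
    a2,b2=blob(T,*a,r=3),blob(S,*b,r=3); X,e=tri(T,a2,S,b2); R[k]=X; print(k,np.round(a2,1),np.round(b2,1),X.round(4),round(e,4))
W=sum(R[k] for k in('b1','b2','b3','b4'))/4
d=(R['e1']+R['e2'])/2-W; d=d[:2]/np.linalg.norm(d[:2]); print('well',W,'dir',d,np.arctan2(d[1],d[0]))
for a,b in(('b2','b1'),('b4','b3'),('e1','b1'),('e2','b3')):
    v=R[a]-R[b]; print(np.arctan2(v[1],v[0]),np.linalg.norm(v))
print('bore',tri(T,(456.25,234.5),S,(368.7,116.3)), onz(T,456.25,234.5,.075),onz(S,368.7,116.3,.075))
# hub flange blob
for c,(x0,y0,x1,y1) in((T,(436,222,466,250)),(S,(352,110,382,145))):
    h=cv2.cvtColor(c['image'],cv2.COLOR_RGB2HSV)[y0:y1,x0:x1]; m=((h[...,2]>110)&(h[...,1]<60)).astype(np.uint8)
    k,l,st,ce=cv2.connectedComponentsWithStats(m); i=1+np.argmax(st[1:,4]); print(st[i]+[x0,y0,0,0,0],ce[i]+[x0,y0])
    cn=max(cv2.findContours((l==i).astype(np.uint8),cv2.RETR_EXTERNAL,cv2.CHAIN_APPROX_NONE)[0],key=len)
    (u,v),r=cv2.minEnclosingCircle(cn); print('circ',u+x0,v+y0,r, onz(c,u+x0,v+y0,.028)); print('ell',cv2.fitEllipse(cn))
for n,a,b in(('red',(370.5,195.85),(328.4,172.3)),('jawblob',(338.6,205.2),(335.7,195.5))): print(n,tri(T,a,S,b))
E
```

```text
b1 [383.5 170.3] [307.5 155.7] [ 0.6715 -0.1739  0.0677] 0.0012
b2 [348.2 181.2] [314.9 180.4] [ 0.6425 -0.078   0.0682] 0.0004
b3 [395.7 205.3] [340.7 149.9] [ 0.5762 -0.2022  0.0699] 0.0023
b4 [360.  216.9] [350.  174.4] [ 0.5465 -0.1067  0.0685] 0.0015
e1 [280.9 206.6] [333.3 246.8] [0.5815 0.1081 0.0257] 0.0005
e2 [291.5 238.5] [367.6 239.8] [0.4937 0.0788 0.0229] 0.0014
well [ 0.60917241 -0.14020473  0.06860102] dir [-0.29285473  0.95615695] 1.8680074367696973
1.8647382446591743 0.10014632376107382
1.8725707978669714 0.10003737448135905
1.8797889324736539 0.29903858876233785
1.8563171714389584 0.29660512200734956
bore (array([ 0.49601303, -0.35391018,  0.07644293]), np.float64(0.0008988381627118525)) [ 0.49563404 -0.35435149  0.075     ] [ 0.49634343 -0.35582863  0.075     ]
[438 224  25  23 371] [449.58221024 235.02156334]
circ 449.86734676361084 234.68367385864258 12.426015853881836 [ 0.49752559 -0.353864    0.028     ]
ell ((13.767858505249023, 13.00056266784668), (22.45580291748047, 24.291488647460938), 102.55123901367188)
[357 110  25  32 590] [369.55423729 124.99661017]
circ 370.5 124.5 17.902612686157227 [ 0.48687982 -0.37326836  0.028     ]
ell ((17.53766441345215, 14.818123817443848), (21.154565811157227, 34.91133117675781), 25.37522315979004)
red (array([ 0.60791861, -0.14055236,  0.03732882]), np.float64(0.002799912590105402))
jawblob (array([ 0.58265366, -0.05211251,  0.03902305]), np.float64(0.002055027337980797))
```

The hub is at (0.496,-0.354) and the well at (0.609,-0.140), with the clamp direction at 1.868 rad. Next I'll measure the jaw face, the vee and the bar angle in the clamp frame.

```bash
cat >> m.py <<'E'
W=np.array([.609,-.1402]); A=1.868; d=np.array([np.cos(A),np.sin(A)]); ex=np.array([d[1],-d[0]])
def cl(p): q=np.asarray(p)[:2]-W; return np.array([q@ex,q@d])*1000
def pts(c,m,z): return np.array([cl(onz(c,u,v,z)) for v,u in np.argwhere(m)])
def masks(c):
    h=cv2.cvtColor(c['image'],cv2.COLOR_RGB2HSV).astype(int); H,S,V=h[...,0],h[...,1],h[...,2]
    return dict(orange=(H>6)&(H<24)&(S>130)&(V>90),red=((H<7)|(H>173))&(S>120)&(V>70),white=(S<45)&(V>175))
def barang(c):
    m=masks(c); Y,X=np.mgrid[0:400,0:640]; k,r=proj(c,[*W,.049]),11
    p=pts(c,(m['red'])&(np.hypot(X-k[0],Y-k[1])<r),.045); w=pts(c,((m['white']))&(np.hypot(X-k[0],Y-k[1])<r),.049)
    v=np.linalg.svd(p-p.mean(0))[2][0]; ang=np.arctan2(*v[::-1])
    return ang+A-np.pi/2,len(p),p.mean(0),w.mean(0) if len(w) else None
E
python3 - <<'E'
from m import *
for n in('top','side'):
    c=cam(n); m=masks(c)
    def sel(mm,z,lo,hi):
        p=pts(c,mm&box,z); return p[(abs(p[:,0])<60)&(p[:,1]>lo)&(p[:,1]<hi)]
    box=np.zeros((400,640),bool); (x0,y0,x1,y1)=(270,160,405,250) if n=='top' else (300,145,380,260); box[y0:y1,x0:x1]=1
    o=sel(m['orange'],.05,20,150); print(n,'jaw y',np.percentile(o[:,1],[1,10,50,90,99]).round(1),'x',o[:,0].min(),o[:,0].max())
    v=sel((cv2.cvtColor(c['image'],cv2.COLOR_RGB2HSV)[...,2]>185),.048,100,230); print('vee n',len(v))
    for lo in range(-50,50,10):
        q=v[(v[:,0]>=lo)&(v[:,0]<lo+10),1]; print(lo+5,np.percentile(q,[0,5,50,95,100]).round(1) if len(q) else None,end='; ')
    q=v[abs(v[:,0])<32]; hy=q[:,1]-np.sqrt(1024-q[:,0]**2); print('\nhome',np.sort(hy)[:6].round(1))
    print('bar',barang(c))
E
```

```text
top jaw y [85.2 87.7 92.9 97.7 99.7] x -28.93357669053267 26.376203331163516
vee n 245
-45 None; -35 [186.8 191.  204.2 213.  213.9]; -25 [182.6 184.3 198.8 212.5 214.1]; -15 [186.1 188.4 200.7 212.9 214.3]; -5 [193.9 195.9 204.7 212.6 213.6]; 5 [194.2 195.2 205.2 213.7 213.9]; 15 [188.4 190.2 202.  212.7 214.1]; 25 [182.5 185.8 198.7 212.6 213.5]; 35 [184.3 187.2 203.7 212.5 213.6]; 45 None; 
home [160.2 160.7 161.4 162.  162.2 162.3]
bar (np.float64(2.914743595888094), 112, array([-2.68711365,  1.37209831]), array([11.62140771, -7.01798733]))
side jaw y [ 83.6  86.8 100.3 114.2 118.5] x -25.75459527656327 31.591427603203034
vee n 253
-45 None; -35 [183.  186.2 207.6 217.6 219.7]; -25 [181.8 184.3 203.8 218.  219.1]; -15 [183.8 186.8 200.1 218.8 219.8]; -5 [190.9 192.  210.2 219.1 220. ]; 5 [190.6 194.5 208.5 218.1 218.8]; 15 [185.  188.6 202.8 218.5 219.6]; 25 [182.7 183.8 202.9 217.5 219.7]; 35 [182.1 186.5 208.2 218.3 219.9]; 45 [206.5 207.1 212.6 218.7 219.3]; 
home [158.  158.4 159.3 159.3 159.5 160.1]
bar (np.float64(3.2460323646508877), 111, array([1.65990226, 5.22913297]), array([ 16.72101293, -10.79714773]))
```

Home is about y=160 and the jaw face about y=99 in clamp mm from the well, so I'll place the hub at y≈146. First the hub.

```bash
cat > go.py <<'E'
import sys,numpy as np
from scipy.spatial.transform import Rotation as Ro
from plant import robot, optics
s=robot.read_state(); R=Ro.from_rotvec(s['orientation']).as_matrix(); t=np.array(eval(sys.argv[1]),float)
print('tool delta',(R.T@(t-s['tool_pos'])).round(4),'t',s['t'],'x-axis ang',np.arctan2(R[1,0],R[0,0]).round(4),'tilt',R[:2,2].round(4),'q6',s['q'][5])
E
python3 go.py '[.4963,-.3545,.13]'
python3 inch.py '[[0.06, [0.047, -0.0147, 0], 0], [0.06, [0.047, -0.0147, 0], 0], [0.06, [0.047, -0.0147, 0], 0], [0.06, [0.047, -0.0147, 0], 0], [0.06, [0.047, -0.0147, 0.02], 0], [0.06, [0.047, -0.0147, 0.03], 0], [0.06, [0.047, -0.0147, 0.03], 0], [0.06, [0.044, -0.0147, 0.03], 0], [0.06, [0, 0, 0], 0], [0.06, [0, 0, 0], 0]]' 25; python3 go.py '[.4963,-.3545,.057]'
python3 - <<'E'
from m import *
c=cam('side'); a=c['image'][70:200,270:430]; cv2.imwrite('pics/s1.png',cv2.resize(a[...,::-1],None,fx=4,fy=4,interpolation=cv2.INTER_CUBIC))
E
```

```text
t: 1.4
tool_pos: [0.4793, -0.365, 0.1416]
orientation: [-3.106, -0.46, 0.003]
force: [-0.7, -1.2, 0.6]
opening: 0.0597
gripper_force: 0.0
tool delta [ 0.0194 -0.005   0.0846] t 1.4 x-axis ang 0.2942 tilt [-0.0018  0.0012] q6 0.5409209948439296
```

View pics/s1.png

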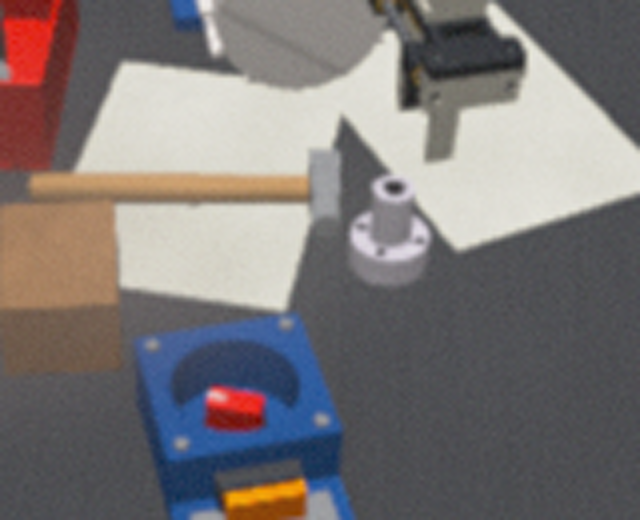

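The gripper hangs short of the hub (tip at about (380,110) in the side view, boss at (368,117)), as the measured pose says. I'll go on to above the hub.

```bash
python3 inch.py '[[0.06, [0.0194, -0.005, 0.01], 0], [0.06, [0, 0, 0], 0], [0.06, [0, 0, 0], 0]]'; python3 go.py '[.4963,-.3545,.057]'
python3 - <<'E'
from m import *
s=robot.read_state(); c=cam('side'); t=cam('top')
print([proj(k,s['tool_pos']+[0,0,-.022]).round(1) for k in(c,t)], [proj(k,[.4963,-.3545,.075]).round(1) for k in(c,t)])
o=np.hstack([cv2.resize(k['image'][y:y+100,x:x+100,::-1],(400,400),interpolation=cv2.INTER_CUBIC) for k,x,y in((c,320,60),(t,400,190))]); cv2.imwrite('pics/s2.png',o)
E
```

```text
t: 1.75
tool_pos: [0.4958, -0.3571, 0.1338]
orientation: [3.107, 0.455, 0.001]
force: [-1.3, 0.7, -0.1]
opening: 0.0601
gripper_force: 0.0
tool delta [ 0.0012 -0.0025  0.0768] t 1.75 x-axis ang 0.2909 tilt [ 0.0007 -0.0012] q6 0.5721549206081618
[array([369.8, 106.5]), array([462.6, 233.7])] [array([368.7, 116.6]), array([456.3, 234.2])]
```

View pics/s2.png

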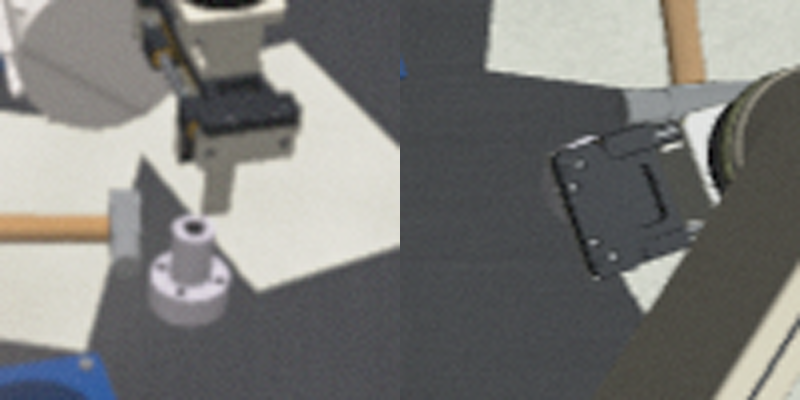

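The tip at (374,113) in the side view matches the projection, so the gripper is over the hub. Descend and grip.

```bash
python3 inch.py '[[0.06, [0.0012, -0.0025, 0.02], 0], [0.06, [0, 0, 0.02], 0], [0.06, [0, 0, 0.02], 0], [0.06, [0, 0, 0.0168], 0], [0.06, [0, 0, 0], 0], [0.06, [0, 0, 0], 0]]'; python3 go.py '[.4963,-.3545,.057]'
```

```text
t: 2.45
tool_pos: [0.4965, -0.3535, 0.0562]
orientation: [-3.108, -0.456, 0.0]
force: [0.0, -0.4, 0.5]
opening: 0.0603
gripper_force: 0.0
tool delta [-0.0005  0.0009 -0.0008] t 2.45 x-axis ang 0.2913 tilt [-0.0002  0.0001] q6 0.5767610460706609
```

```bash
python3 inch.py '[[0.02, [0, 0, 0], 0], [0.02, [0, 0, 0], 0], [0.02, [0, 0, 0], 0], [0.02, [0, 0, 0], 0], [0.02, [0, 0, 0], 0], [0.02, [0, 0, 0], 0]]' 30; python3 go.py '[.4963,-.3545,.057]'
```

```text
t: 3.05
tool_pos: [0.4971, -0.3535, 0.0565]
orientation: [3.107, 0.457, 0.001]
force: [0.1, -0.9, 4.0]
opening: 0.0338
gripper_force: 30.0
tool delta [-0.0011  0.0007 -0.0005] t 3.05 x-axis ang 0.2918 tilt [ 0.0009 -0.0008] q6 0.5769149561028053
```

```bash
python3 inch.py '[[0.02, [0, 0, -0.03], 0], [0.02, [0, 0, -0.04], 0], [0.02, [0, 0, -0.05], 0], [0.02, [0, 0, 0], -0.14], [0.02, [0, 0, 0], -0.14], [0.02, [0, 0, 0], -0.14], [0.02, [0, 0, 0], -0.14], [0.02, [0, 0, 0], -0.14], [0.02, [0, 0, 0], -0.14], [0.02, [0, 0, 0], -0.14], [0.02, [0, 0, 0], -0.14], [0.02, [0, 0, 0], -0.14], [0.02, [0, 0, 0], -0.14], [0.02, [0, 0, 0], -0.14], [0.02, [0, 0, 0], 0], [0.02, [0, 0, 0], 0]]'; python3 go.py '[.5663,-.0006,.177]'
```

```text
t: 4.65
tool_pos: [0.4962, -0.3526, 0.1748]
orientation: [-1.918, -2.486, -0.0]
force: [0.4, -0.6, -5.3]
opening: 0.0333
gripper_force: 30.0
tool delta [ 0.3227  0.1572 -0.0019] t 4.65 x-axis ang 1.8276 tilt [-0.0015  0.0013] q6 -0.9588371751988728
```

```bash
python3 inch.py '[[0.02, [0, 0, 0], -0.04], [0.02, [0.04, 0.0, 0], 0], [0.02, [0.04, 0.02, 0], 0], [0.02, [0.04, 0.02, 0], 0], [0.02, [0.04, 0.02, 0], 0], [0.02, [0.04, 0.02, 0], 0], [0.02, [0.04, 0.02, 0], 0], [0.02, [0.03, 0.02, 0], 0], [0.02, [0.02, 0.0, 0], 0], [0.02, [0, 0, 0], 0], [0.02, [0, 0, 0], 0]]'; python3 go.py '[.5663,-.0006,.177]'
```

```text
t: 5.75
tool_pos: [0.5252, -0.0404, 0.1757]
orientation: [-1.865, -2.528, 0.001]
force: [1.1, 0.2, -3.8]
opening: 0.0338
gripper_force: 30.0
tool delta [ 0.0259  0.051  -0.0014] t 5.75 x-axis ang 1.8707 tilt [-0.0004 -0.0004] q6 -0.47360783374362664
```

```bash
python3 inch.py '[[0.02, [0.013, 0.025, 0], 0], [0.02, [0.0129, 0.026, 0], 0], [0.02, [0, 0, 0.02], 0], [0.02, [0, 0, 0.02], 0], [0.02, [0, 0, 0.01], 0], [0.02, [0, 0, 0], 0], [0.02, [0, 0, 0], 0]]'; python3 go.py '[.5663,-.0006,.0765]'
python3 - <<'E'
from m import *
c=cam('side'); t=cam('top')
o=np.hstack([cv2.resize(k['image'][y:y+120,x:x+100,::-1],(400,480),interpolation=cv2.INTER_CUBIC) for k,x,y in((c,290,140),(t,270,150))]); cv2.imwrite('pics/s3.png',o)
E
```

```text
t: 6.45
tool_pos: [0.5666, -0.0015, 0.1263]
orientation: [1.865, 2.528, 0.0]
force: [0.2, 0.0, -3.6]
opening: 0.0334
gripper_force: 30.0
tool delta [ 0.0009 -0.      0.0498] t 6.45 x-axis ang 1.8703 tilt [ 0.0002 -0.0001] q6 -0.39247737150496415
```

View pics/s3.png

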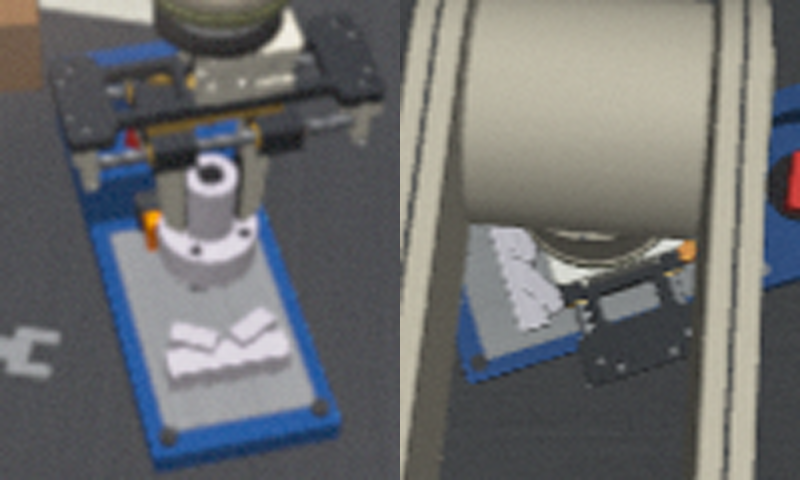

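The hub hangs upright over the bed between the jaw and the vee (side view: flange at about (342,202), vee at about (347,226)). Lowering, slowly at the end.

```bash
python3 inch.py '[[0.02, [0.0009, 0, 0.015], 0], [0.02, [0, 0, 0.015], 0], [0.02, [0, 0, 0.01], 0], [0.02, [0, 0, 0.004], 0], [0.02, [0, 0, 0.002], 0], [0.02, [0, 0, 0], 0], [0.02, [0, 0, 0], 0]]'; python3 inch.py '[[0.02, [0, 0, 0.0015], 0], [0.02, [0, 0, 0], 0], [0.02, [0, 0, 0.0015], 0], [0.02, [0, 0, 0], 0]]'
```

```text
t: 7.25
tool_pos: [0.5666, 0.0001, 0.0804]
orientation: [1.863, 2.529, 0.001]
force: [0.1, 0.2, -4.2]
opening: 0.0335
gripper_force: 30.0
t: 7.65
tool_pos: [0.5663, 0.0001, 0.0769]
orientation: [1.863, 2.529, 0.0]
force: [-0.3, -0.7, -4.2]
opening: 0.0336
gripper_force: 30.0
```

```bash
python3 inch.py '[[0.02, [0, 0, 0.001], 0], [0.02, [0, 0, 0], 0], [0.02, [0, 0, 0], 0]]'; python3 inch.py '[[0.02, [0, 0, 0.0005], 0], [0.02, [0, 0, 0], 0], [0.02, [0, 0, 0], 0]]'
```

```text
t: 7.95
tool_pos: [0.5664, -0.0001, 0.0767]
orientation: [1.863, 2.529, 0.0]
force: [-3.7, -1.0, 5.8]
opening: 0.0336
gripper_force: 30.0
t: 8.25
tool_pos: [0.5665, -0.0001, 0.0766]
orientation: [1.863, 2.529, 0.0]
force: [-5.7, -1.5, 9.9]
opening: 0.0335
gripper_force: 30.0
```

Contact with the bed. Release, rise, and move to above the well.

```bash
python3 inch.py '[[0.055, [0, 0, -0.0005], 0], [0.055, [0, 0, 0], 0], [0.055, [0, 0, 0], 0], [0.055, [0, 0, 0], 0], [0.055, [0, 0, -0.02], 0], [0.055, [0, 0, -0.03], 0], [0.055, [0, 0, -0.04], 0], [0.05, [0, 0, 0], 0], [0.05, [0, 0, 0], 0]]'; python3 go.py '[.609,-.1402,.17]'
python3 - <<'E'
from m import *
c=cam('side'); t=cam('top')
o=np.hstack([cv2.resize(k['image'][y:y+120,x:x+100,::-1],(400,480),interpolation=cv2.INTER_CUBIC) for k,x,y in((c,290,140),(t,300,150))]); cv2.imwrite('pics/s4.png',o)
E
```

```text
t: 9.15
tool_pos: [0.5671, 0.0001, 0.1672]
orientation: [1.862, 2.527, 0.003]
force: [-0.2, 0.0, -0.7]
opening: 0.0503
gripper_force: 0.0
tool delta [-0.1464 -0.0016 -0.0027] t 9.15 x-axis ang 1.8719 tilt [ 0.003  -0.0002] q6 -0.3912987009668953
```

View pics/s4.png

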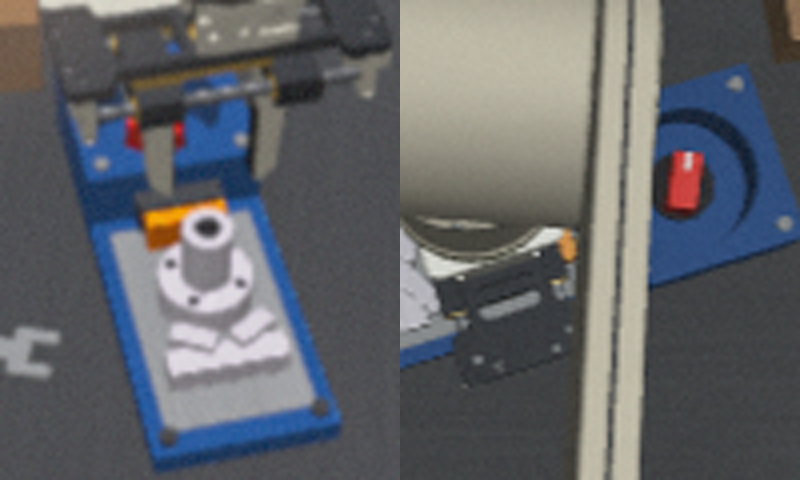

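The hub stands upright and free on the bed between the jaw and the vee. The bar lies along about -0.10 rad, white end to +x. I'll turn the tool so a long clockwise stroke is available.

```bash
python3 inch.py '[[0.04, [-0.045, 0, 0], 0], [0.04, [-0.045, 0, 0], 0], [0.04, [-0.04, 0, 0], 0], [0.04, [-0.0164, -0.0016, 0], 0], [0.04, [0, 0, 0], -0.147], [0.04, [0, 0, 0], -0.147], [0.04, [0, 0, 0], -0.147], [0.04, [0, 0, 0], -0.147], [0.04, [0, 0, 0], -0.147], [0.04, [0, 0, 0], -0.147], [0.04, [0, 0, 0], -0.147], [0.04, [0, 0, 0], -0.147], [0.04, [0, 0, 0], 0], [0.04, [0, 0, 0], 0]]'; python3 go.py '[.609,-.1402,.046]'
```

```text
t: 10.65
tool_pos: [0.6074, -0.1396, 0.1647]
orientation: [-0.154, -3.136, -0.001]
force: [-1.2, 0.1, 0.1]
opening: 0.0397
gripper_force: 0.0
tool delta [-0.0019 -0.0005  0.1187] t 10.65 x-axis ang 3.0435 tilt [-0.0019  0.0008] q6 -1.7809768357047404
```

```bash
python3 inch.py '[[0.04, [-0.0019, -0.0005, 0.03], 0], [0.04, [0, 0, 0.03], 0], [0.04, [0, 0, 0.02], 0], [0.04, [0, 0, 0.015], 0], [0.04, [0, 0, 0.01], 0], [0.04, [0, 0, 0.008], 0], [0.04, [0, 0, 0.004], 0], [0.04, [0, 0, 0], 0], [0.04, [0, 0, 0], 0]]'; python3 go.py '[.609,-.1402,.047]'; python3 -c "
from plant import robot, optics
s=robot.read_state();print(s['wrist_torque'],s['force'])"
```

```text
t: 11.55
tool_pos: [0.6104, -0.141, 0.0497]
orientation: [0.148, 3.137, -0.001]
force: [-0.7, 0.4, -0.7]
opening: 0.0399
gripper_force: 0.0
tool delta [0.0015 0.0007 0.0027] t 11.55 x-axis ang 3.0476 tilt [ 0.0012 -0.0004] q6 -1.7856033805703795
[ 0.01014819 -0.15634033  0.05093488] [-0.70668126  0.35813443 -0.68177898]
```

```bash
python3 inch.py '[[0.04, [0.001, 0.0005, 0.0025], 0], [0.005, [0, 0, 0], 0], [0.005, [0, 0, 0], 0], [0.005, [0, 0, 0], 0], [0.005, [0, 0, 0], 0], [0.005, [0, 0, 0], 0], [0.005, [0, 0, 0], 0]]' 30; python3 go.py '[.609,-.1402,.047]'; python3 -c "
from plant import robot, optics
s=robot.read_state();print(s['wrist_torque'],s['force'])"
```

```text
t: 12.25
tool_pos: [0.609, -0.1403, 0.0465]
orientation: [0.148, 3.138, 0.0]
force: [-0.9, 0.9, 1.9]
opening: 0.0202
gripper_force: 29.7
tool delta [-0.      0.0001 -0.0005] t 12.25 x-axis ang 3.0476 tilt [0.0002 0.    ] q6 -1.7852890180342973
[ 0.10259984 -0.03082364 -0.29300446] [-0.92409673  0.85451201  1.87247727]
```

```bash
echo "
from plant import robot, optics
import numpy as np
from scipy.spatial.transform import Rotation as Ro
s=robot.read_state();R=Ro.from_rotvec(s['orientation']).as_matrix();print('tz',s['wrist_torque'][2].round(3),'q6',s['q'][5].round(3),'ang',np.arctan2(R[1,0],R[0,0]).round(3),'pos',s['tool_pos'].round(4),'F',s['force'].round(1))">st.py
python3 inch.py '[[0.005, [0, 0, 0], 0], [0.005, [0, 0, 0], 0.05], [0.005, [0, 0, 0], 0.1], [0.005, [0, 0, 0], 0.15], [0.005, [0, 0, 0], 0.15], [0.005, [0, 0, 0], 0.15], [0.005, [0, 0, 0], 0.15], [0.005, [0, 0, 0], 0.15], [0.005, [0, 0, 0], 0.15], [0.005, [0, 0, 0], 0.15]]' 60;python3 st.py; python3 inch.py '[[0.005, [0, 0, 0], 0.15], [0.005, [0, 0, 0], 0.15], [0.005, [0, 0, 0], 0.15], [0.005, [0, 0, 0], 0.15], [0.005, [0, 0, 0], 0.15], [0.005, [0, 0, 0], 0.15], [0.005, [0, 0, 0], 0.15]]' ;python3 st.py
python3 - <<'E'
from m import *
c=cam('side')
o=cv2.resize(c['image'][140:260,290:390,::-1],(500,600),interpolation=cv2.INTER_CUBIC); cv2.imwrite('pics/s5.png',o)
E
```

```text
t: 13.25
tool_pos: [0.609, -0.1403, 0.0465]
orientation: [1.9, 2.502, -0.0]
force: [-0.2, 0.1, 1.5]
opening: 0.0198
gripper_force: 58.8
tz 0.389 q6 -0.58 ang 1.843 pos [ 0.609  -0.1403  0.0465] F [-0.2  0.1  1.5]
t: 13.95
tool_pos: [0.6089, -0.1403, 0.0465]
orientation: [2.898, 1.212, -0.0]
force: [-0.2, -0.4, 1.7]
opening: 0.0198
gripper_force: 58.8
tz 0.388 q6 0.47 ang 0.792 pos [ 0.6089 -0.1403  0.0465] F [-0.2 -0.4  1.7]
```

View pics/s5.png

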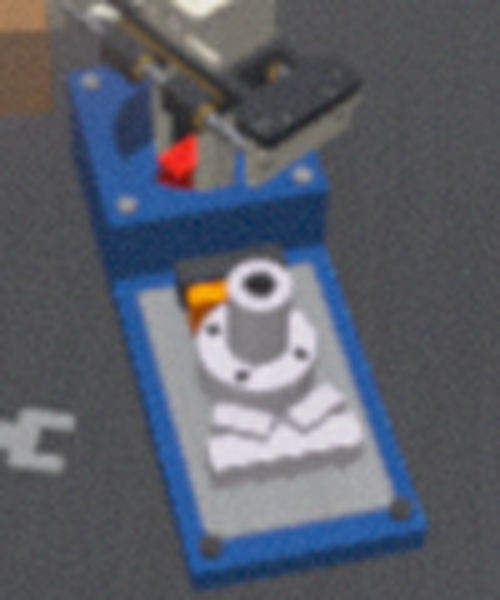

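The jaw has just reached the hub (side view: orange at about (331,199), flange behind it); the vee gap is still open. I'll keep turning and watch the torque.

```bash
python3 inch.py '[[0.005, [0, 0, 0], 0.1], [0.005, [0, 0, 0], 0.15], [0.005, [0, 0, 0], 0.15], [0.005, [0, 0, 0], 0.1], [0.005, [0, 0, 0], 0.05]]' >/dev/null;python3 st.py; python3 inch.py '[[0.005, [0, 0, 0], 0.1], [0.005, [0, 0, 0], 0.1], [0.005, [0, 0, 0], 0.05]]'>/dev/null ;python3 st.py; python3 inch.py '[[0.005, [0, 0, 0], 0.1], [0.005, [0, 0, 0], 0.05]]'>/dev/null ;python3 st.py; python3 inch.py '[[0.005, [0, 0, 0], 0.1], [0.005, [0, 0, 0], 0.05]]'>/dev/null ;python3 st.py
```

```text
tz 0.36 q6 1.015 ang 0.248 pos [ 0.6089 -0.1403  0.0465] F [-1.4 -0.2  3. ]
tz 0.335 q6 1.265 ang -0.002 pos [ 0.6089 -0.1403  0.0465] F [-0.7 -0.4  3.3]
tz 0.386 q6 1.415 ang -0.152 pos [ 0.6089 -0.1403  0.0465] F [-1.4  0.2  2.5]
tz 0.339 q6 1.565 ang -0.302 pos [ 0.6089 -0.1403  0.0465] F [-1.7  0.5  3.1]
```

```bash
python3 inch.py '[[0.005, [0, 0, 0], 0.1], [0.005, [0, 0, 0], 0.05]]'>/dev/null ;python3 st.py; python3 inch.py '[[0.005, [0, 0, 0], 0.1], [0.005, [0, 0, 0], 0.05]]'>/dev/null ;python3 st.py
python3 inch.py '[[0.04, [0, 0, 0], 0], [0.04, [0, 0, 0], 0], [0.04, [0, 0, 0], 0], [0.04, [0, 0, 0], 0], [0.04, [0, 0, -0.02], 0], [0.04, [0, 0, -0.03], 0], [0.04, [0, 0, 0], 0], [0.04, [0, 0, 0], 0]]' 60; python3 st.py
python3 inch.py '[[0.04, [0, 0, 0], -0.15], [0.04, [0, 0, 0], -0.15], [0.04, [0, 0, 0], -0.15], [0.04, [0, 0, 0], -0.15], [0.04, [0, 0, 0], -0.15], [0.04, [0, 0, 0], -0.15], [0.04, [0, 0, 0], -0.15], [0.04, [0, 0, 0], -0.15], [0.04, [0, 0, 0], -0.15], [0.04, [0, 0, 0], -0.15], [0.04, [0, 0, 0], -0.15], [0.04, [0, 0, 0], -0.15], [0.04, [0, 0, 0], -0.15], [0.04, [0, 0, 0], -0.15], [0.04, [0, 0, 0], -0.15], [0.04, [0, 0, 0], -0.15], [0.04, [0, 0, 0], -0.15], [0.04, [0, 0, 0], -0.15], [0.04, [0, 0, 0], -0.15], [0.04, [0, 0, 0], -0.15]]' ; python3 inch.py '[[0.04, [0, 0, 0], -0.1416], [0.04, [0, 0, 0], 0], [0.04, [0, 0, 0], 0]]'; python3 st.py; python3 go.py '[.609,-.1402,.0465]'
python3 - <<'E'
from m import *
c=cam('side')
o=cv2.resize(c['image'][140:260,290:390,::-1],(500,600),interpolation=cv2.INTER_CUBIC); cv2.imwrite('pics/s6.png',o)
E
```

```text
tz 0.333 q6 1.715 ang -0.452 pos [ 0.6089 -0.1402  0.0465] F [-2.3  0.2  3. ]
tz 0.313 q6 1.864 ang -0.602 pos [ 0.6089 -0.1402  0.0465] F [-1.1  0.   2.4]
t: 16.4
tool_pos: [0.6097, -0.1405, 0.0973]
orientation: [3.001, -0.931, 0.003]
force: [-0.8, -0.4, -0.3]
opening: 0.0399
gripper_force: 0.0
tz 0.037 q6 1.864 ang -0.602 pos [ 0.6097 -0.1405  0.0973] F [-0.8 -0.4 -0.3]
t: 18.4
tool_pos: [0.6078, -0.1399, 0.0944]
orientation: [-1.131, -2.928, 0.0]
force: [0.4, 0.2, 0.5]
opening: 0.04
gripper_force: 0.0
t: 18.7
tool_pos: [0.6082, -0.14, 0.0951]
orientation: [-0.937, -2.997, -0.0]
force: [0.2, 0.2, 0.3]
opening: 0.0398
gripper_force: 0.0
tz 0.005 q6 -1.273 ang 2.535 pos [ 0.6082 -0.14    0.0951] F [0.2 0.2 0.3]
tool delta [-0.0009  0.0003  0.0486] t 18.7 x-axis ang 2.5353 tilt [-0.0018  0.0006] q6 -1.2729066663846522
```

View pics/s6.png

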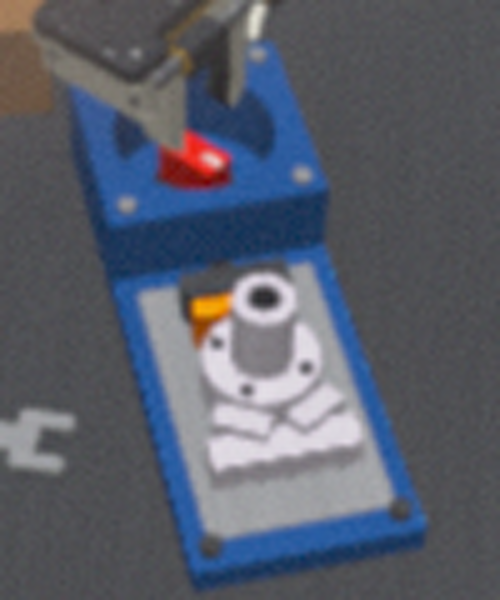

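The jaw (orange at about (332,202)) is pushing the hub, with only a narrow gap left to the vee, and the white line is now toward (332,171). Regrip and turn in fine steps.

```bash
python3 inch.py '[[0.04, [0.0, 0.0003, 0.02], 0], [0.04, [0, 0, 0.02], 0], [0.04, [0, 0, 0.0086], 0], [0.04, [0, 0, 0], 0], [0.04, [0, 0, 0], 0]]'; python3 go.py '[.609,-.1402,.0465]'; python3 inch.py '[[0.005, [0, 0, 0], 0], [0.005, [0, 0, 0], 0], [0.005, [0, 0, 0], 0], [0.005, [0, 0, 0], 0], [0.005, [0, 0, 0], 0]]' 60
python3 st.py
python3 inch.py '[[0.005, [0, 0, 0], 0.03], [0.005, [0, 0, 0], 0.03]]'>/dev/null;python3 st.py
python3 inch.py '[[0.005, [0, 0, 0], 0.03], [0.005, [0, 0, 0], 0.03]]'>/dev/null;python3 st.py
python3 inch.py '[[0.005, [0, 0, 0], 0.03], [0.005, [0, 0, 0], 0.03]]'>/dev/null;python3 st.py
python3 inch.py '[[0.005, [0, 0, 0], 0.03], [0.005, [0, 0, 0], 0.03]]'>/dev/null;python3 st.py
```

```text
t: 19.25
tool_pos: [0.6093, -0.1401, 0.0482]
orientation: [0.933, 3.0, -0.0]
force: [-0.1, -0.0, 0.7]
opening: 0.0399
gripper_force: 0.0
tool delta [ 0.0001 -0.0003  0.0017] t 19.25 x-axis ang 2.5385 tilt [ 0.0002 -0.0001] q6 -1.2756002730701752
t: 19.75
tool_pos: [0.6094, -0.1405, 0.0486]
orientation: [0.932, 2.999, -0.001]
force: [-2.9, -1.5, 6.2]
opening: 0.0195
gripper_force: 59.8
tz -0.222 q6 -1.276 ang 2.539 pos [ 0.6094 -0.1405  0.0486] F [-2.9 -1.5  6.2]
tz 0.352 q6 -1.216 ang 2.479 pos [ 0.6094 -0.1405  0.0486] F [-3.4 -2.7  6.7]
tz 0.336 q6 -1.156 ang 2.419 pos [ 0.6094 -0.1405  0.0486] F [-2.7 -1.5  6.1]
tz 0.334 q6 -1.096 ang 2.359 pos [ 0.6094 -0.1406  0.0486] F [-2.  -1.7  4.3]
tz 0.325 q6 -1.036 ang 2.299 pos [ 0.6093 -0.1406  0.0486] F [-2.7 -2.3  6. ]
```

```bash

python3 inch.py '[[0.005, [0, 0, 0], 0.03], [0.005, [0, 0, 0], 0.03]]'>/dev/null;python3 st.py
python3 inch.py '[[0.005, [0, 0, 0], 0.03], [0.005, [0, 0, 0], 0.03]]'>/dev/null;python3 st.py
python3 inch.py '[[0.005, [0, 0, 0], 0.03], [0.005, [0, 0, 0], 0.03]]'>/dev/null;python3 st.py
python3 inch.py '[[0.005, [0, 0, 0], 0.03], [0.005, [0, 0, 0], 0.03]]'>/dev/null;python3 st.py
python3 inch.py '[[0.005, [0, 0, 0], 0.03], [0.005, [0, 0, 0], 0.03]]'>/dev/null;python3 st.py
```

```text
tz 0.314 q6 -0.976 ang 2.239 pos [ 0.6093 -0.1406  0.0486] F [-2.4 -2.5  5.8]
tz 0.344 q6 -0.916 ang 2.179 pos [ 0.6093 -0.1406  0.0486] F [-3.8 -2.4  6.8]
tz 0.352 q6 -0.856 ang 2.119 pos [ 0.6093 -0.1406  0.0486] F [-3.3 -3.   6.2]
tz 0.364 q6 -0.796 ang 2.059 pos [ 0.6092 -0.1406  0.0486] F [-3.5 -2.8  5.6]
tz 0.296 q6 -0.736 ang 1.999 pos [ 0.6092 -0.1407  0.0486] F [-3.8 -3.   6.3]
```

```bash

python3 inch.py '[[0.005, [0, 0, 0], 0.03], [0.005, [0, 0, 0], 0.03]]'>/dev/null;python3 st.py
python3 inch.py '[[0.005, [0, 0, 0], 0.03], [0.005, [0, 0, 0], 0.03]]'>/dev/null;python3 st.py
python3 inch.py '[[0.005, [0, 0, 0], 0.03], [0.005, [0, 0, 0], 0.03]]'>/dev/null;python3 st.py
python3 inch.py '[[0.005, [0, 0, 0], 0.03], [0.005, [0, 0, 0], 0.03]]'>/dev/null;python3 st.py
```

```text
tz 0.35 q6 -0.676 ang 1.939 pos [ 0.6092 -0.1407  0.0486] F [-3.8 -2.7  6.6]
tz 0.423 q6 -0.616 ang 1.879 pos [ 0.6092 -0.1407  0.0486] F [-3.1 -3.3  6.8]
tz 0.406 q6 -0.556 ang 1.819 pos [ 0.6091 -0.1407  0.0486] F [-3.7 -2.6  7.1]
tz 0.386 q6 -0.496 ang 1.759 pos [ 0.6091 -0.1407  0.0486] F [-5.5 -2.6  7.1]
```

```bash
python3 - <<'E'
from m import *
c=cam('side')
o=cv2.resize(c['image'][180:240,315:375,::-1],(600,600),interpolation=cv2.INTER_CUBIC); cv2.imwrite('pics/s7.png',o)
E
```

View pics/s7.png

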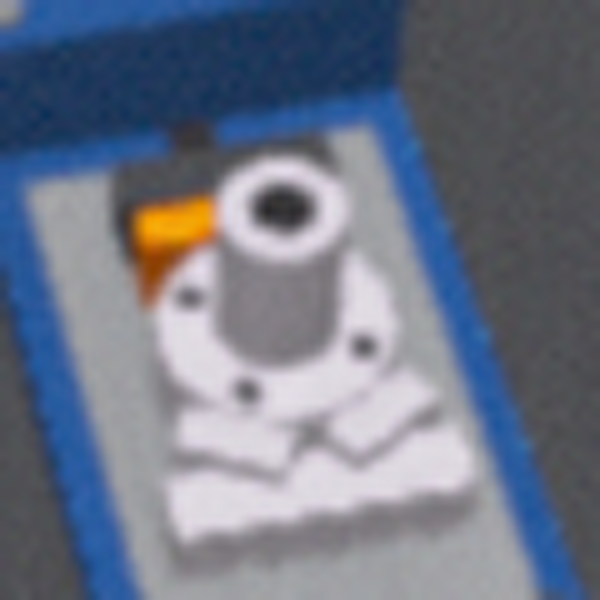

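The hub looks to be at the vee, with its flange edge meeting both vee bars (about (343,222) in the side view), and torque is starting to rise. Continue in finer steps.

```bash

python3 inch.py '[[0.005, [0, 0, 0], 0.03]]'>/dev/null;python3 st.py
python3 inch.py '[[0.005, [0, 0, 0], 0.03]]'>/dev/null;python3 st.py
python3 inch.py '[[0.005, [0, 0, 0], 0.03]]'>/dev/null;python3 st.py
python3 inch.py '[[0.005, [0, 0, 0], 0.03]]'>/dev/null;python3 st.py
python3 inch.py '[[0.005, [0, 0, 0], 0.03]]'>/dev/null;python3 st.py
```

```text
tz 0.434 q6 -0.467 ang 1.729 pos [ 0.6091 -0.1407  0.0486] F [-4.7 -1.9  7.2]
tz 0.412 q6 -0.436 ang 1.699 pos [ 0.6091 -0.1407  0.0486] F [-4.1 -3.   6.7]
tz 0.392 q6 -0.406 ang 1.669 pos [ 0.6091 -0.1407  0.0486] F [-4.6 -3.3  8.3]
tz 0.518 q6 -0.376 ang 1.639 pos [ 0.6091 -0.1407  0.0486] F [-4.3 -2.7  7.2]
tz 0.461 q6 -0.346 ang 1.609 pos [ 0.6091 -0.1407  0.0486] F [-4.7 -1.9  8. ]
```

```bash

python3 inch.py '[[0.005, [0, 0, 0], 0.025]]'>/dev/null;python3 st.py
python3 inch.py '[[0.005, [0, 0, 0], 0.025]]'>/dev/null;python3 st.py
python3 inch.py '[[0.005, [0, 0, 0], 0.025]]'>/dev/null;python3 st.py
python3 - <<'E'
import numpy as np
from m import *
from scipy.optimize import curve_fit
x=[-1.216,-1.156,-1.096,-1.036,-.976,-.916,-.856,-.796,-.736,-.676,-.616,-.556,-.496,-.467,-.436,-.406,-.376,-.346]
y=[.352,.336,.334,.325,.314,.344,.352,.364,.296,.35,.423,.406,.386,.434,.412,.392,.518,.461]
p,c=curve_fit(lambda x,b,x0:b+.392*np.clip(x-x0,0,None),x,y,[.33,-.7]);print(p,np.sqrt(np.diag(c)))
E
```

```text
tz 0.432 q6 -0.321 ang 1.584 pos [ 0.609  -0.1407  0.0486] F [-4.3 -3.7  7.8]
tz 0.46 q6 -0.296 ang 1.559 pos [ 0.609  -0.1407  0.0486] F [-4.7 -2.6  7.4]
tz 0.516 q6 -0.271 ang 1.534 pos [ 0.609  -0.1407  0.0486] F [-5.7 -2.6  7.3]
[ 0.33522222 -0.70294785] [0.01024454 0.03695909]
```

Contact was at about q6=-0.68, so 3 mm falls at about -0.25. One last nudge, then release and rise.

```bash
python3 inch.py '[[0.005, [0, 0, 0], 0.02], [0.005, [0, 0, 0], 0]]'>/dev/null;python3 st.py
python3 inch.py '[[0.04, [0, 0, 0], 0], [0.04, [0, 0, 0], 0], [0.04, [0, 0, 0], 0], [0.04, [0, 0, 0], 0], [0.04, [0, 0, -0.01], 0], [0.04, [0, 0, -0.02], 0], [0.04, [0, 0, -0.04], 0], [0.04, [0, 0, -0.05], 0], [0.04, [0, 0, -0.05], 0], [0.04, [0, -0.05, 0], 0], [0.04, [0, -0.05, 0], 0], [0.04, [0, -0.05, 0], 0], [0.04, [0, -0.05, 0], 0], [0.04, [0, 0, 0], 0]]'; python3 st.py
python3 - <<'E'
from m import *
c=cam('side');t=cam('top')
o=np.hstack([cv2.resize(k['image'][y:y+75,x:x+50,::-1],(400,600),interpolation=cv2.INTER_CUBIC) for k,x,y in((c,320,165),(t,295,165))]); cv2.imwrite('pics/s8.png',o)
print('bar',barang(t),barang(c))
E
```

```text
tz 0.347 q6 -0.251 ang 1.514 pos [ 0.609  -0.1407  0.0486] F [-5.  -1.3  7.3]
t: 24.8
tool_pos: [0.404, -0.1275, 0.2171]
orientation: [-2.283, -2.156, 0.002]
force: [0.3, -0.0, 0.2]
opening: 0.04
gripper_force: 0.0
tz 0.021 q6 -0.369 ang 1.514 pos [ 0.404  -0.1275  0.2171] F [ 0.3 -0.   0.2]
bar (np.float64(-1.7091788003771493), 114, array([-1.18997238,  0.26229315]), array([ 4.45143823, 11.25054929])) (np.float64(1.5347218055813174), 78, array([ 0.5491698 , -0.29080288]), array([ 4.05759594, 10.59631917]))
```

View pics/s8.png

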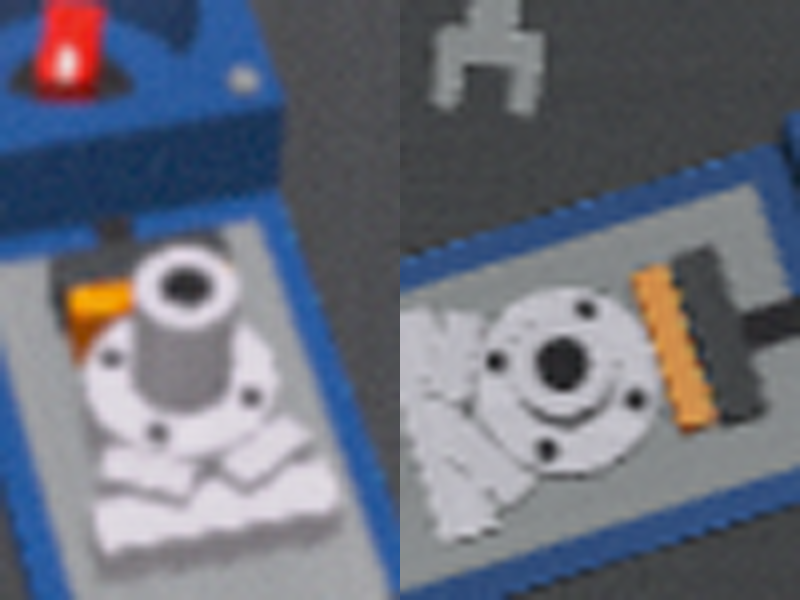

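The hub is seated against both vee bars and the jaw (top view: flange at about (365,213), pad at (379,208)). The bar stayed at ~1.52 rad. As an independent check of spring compression, I'll compare the front-of-pad to back-of-carriage length before and now.

```bash
python3 - <<'E'
from m import *
t=cam('top'); a=cv2.imread('pics/top0.png')[...,::-1]
ims=np.mean([cam('top')['image'].astype(float) for _ in range(6)],0)
for nm,im in(('old',a.astype(float)),('new',ims)):
    ys=np.arange(60,145,1.); P=[]
    for y in ys:
        uv=np.array([proj(t,[*(W+ex*x/1000+d*y/1000),.05]) for x in np.arange(-22,23,2)],np.float32)
        P.append(cv2.remap(im.astype(np.float32),uv[:,:1],uv[:,1:],cv2.INTER_LINEAR).mean((0,1)))
    P=np.array(P); print(nm,[(int(y),int(p.mean()),int(p[0]-p[2])) for y,p in zip(ys,P) if (60<y<110 if nm=='old' else 95<y<140)])
E
```

```text
old [(61, 63, -55), (62, 56, -44), (63, 54, -33), (64, 57, -22), (65, 62, -13), (66, 66, -8), (67, 69, -6), (68, 71, -4), (69, 72, -4), (70, 71, -4), (71, 71, -4), (72, 72, -4), (73, 73, -4), (74, 73, -4), (75, 73, -4), (76, 72, -4), (77, 72, -4), (78, 70, -3), (79, 67, 0), (80, 67, 4), (81, 71, 9), (82, 79, 14), (83, 88, 20), (84, 98, 30), (85, 108, 49), (86, 121, 72), (87, 133, 97), (88, 141, 115), (89, 145, 127), (90, 148, 134), (91, 149, 137), (92, 149, 138), (93, 148, 139), (94, 148, 139), (95, 147, 138), (96, 140, 132), (97, 128, 119), (98, 114, 99), (99, 105, 73), (100, 101, 43), (101, 102, 18), (102, 105, 4), (103, 111, 0), (104, 114, -3), (105, 115, -4), (106, 115, -4), (107, 114, -4), (108, 114, -4), (109, 114, -4)]
new [(96, 94, -3), (97, 87, -3), (98, 79, -3), (99, 74, -3), (100, 70, -3), (101, 68, -4), (102, 67, -4), (103, 67, -4), (104, 68, -4), (105, 68, -4), (106, 68, -4), (107, 69, -4), (108, 69, -4), (109, 69, -4), (110, 70, -3), (111, 69, -1), (112, 68, 3), (113, 73, 16), (114, 87, 42), (115, 105, 72), (116, 121, 98), (117, 132, 114), (118, 138, 124), (119, 141, 130), (120, 141, 133), (121, 141, 134), (122, 141, 134), (123, 141, 134), (124, 140, 133), (125, 135, 125), (126, 128, 107), (127, 126, 81), (128, 132, 50), (129, 142, 23), (130, 152, 5), (131, 160, -2), (132, 167, -4), (133, 171, -5), (134, 174, -6), (135, 174, -5), (136, 172, -5), (137, 170, -5), (138, 168, -5), (139, 167, -5)]
```

```bash
python3 - <<'E'
from m import *
for n in('top','side'):
    c=cam(n); old=cv2.imread(f'pics/{n}0.png')[...,::-1]
    for nm,im in(('old',old),('new',c['image'])):
        k=proj(c,[*W,.049]); b=im.astype(float)
        Y,X=np.mgrid[0:400,0:640]; near=np.hypot(X-k[0],Y-k[1])<10
        w=np.clip(b[...,1]-70,0,None)*near*(b[...,0]>150); u,v=(X*w).sum()/w.sum(),(Y*w).sum()/w.sum()
        q=cl(onz(c,u,v,.049)); 
        r=near&(b[...,0]>175)&(b[...,1]<110); p=pts(c,r,.049); e=np.linalg.svd(p-p.mean(0))[2][0]
        print(n,nm,'white',q.round(1),round(np.arctan2(q[1],q[0])+A-np.pi/2,3),'face',len(p),p.mean(0).round(1),round((np.arctan2(e[1],e[0])+A-np.pi/2)%np.pi,3))
E
```

```text
top old white [ 9.7 -5.2] -0.193 face 79 [-2.2  0.4] 2.948
top new white [ 3.5 11. ] 1.556 face 70 [-1.  -1.3] 1.562
side old white [12.1 -7.5] -0.255 face 57 [-0.8  1.1] 3.022
side new white [ 4.4 10.3] 1.463 face 55 [-0.1 -2.5] 1.513
```

The bar started at about -0.19 rad, so the carriage travelled ≈32.0 mm while the pad moved ≈28.6 mm. That is about 3.4 mm of compression, which agrees with 3.0 mm from torque. Handing in.

```bash
python3 -c "
from plant import robot, optics
print(robot.read_state()['t'],robot.close_job())"
```

```text
the job is handed in; nothing more can be done
25.35 None
```

The hub stands upright in the vee, held by the jaw with its springs pressed in an estimated 3.0–3.4 mm of 6; the other things on the bench were not touched, and I handed the job in at 25 s with the arm clear.

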